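# Hold a freshly bonded glass jewel under the sliding press

## Task

The amber glass jewel has just been laid in adhesive on the carrier sheet. With the lever still up, slide the press head along its rail (it has a black knob for this) until the foot stands squarely over the amber jewel; then push the black paddle of the lever down until the foot bears on the jewel with its cushion spring about half compressed (about 15 N on the glass, never more than 30 N), and finish while still holding the paddle down there. Do not shift the jewels, and leave the tools lying round the press alone.

Things in the scene. Friction and masses are not known exactly. Their poses are not given: they have to be found in the camera images.
- press: bench press for bonding glass, fixed: alloy base 180 x 430 mm, 12 mm high, under a clear glass sheet (top 18.6 mm above the bench); alloy rail 30 mm square along press y, top 134 mm up, on end posts at y = -200 and +200 mm. Origin: on the bench, mid-length, on the line the foot travels; x points away from the robot (rail at x = +62 mm), y left along the rail, z up
- press_head (a joint): position of the dark press head, 72 mm wide, on the rail (m): 0 = parked at the right end, grows as the head slides left along the press's +y, at most 0.27. The foot's y in the press frame is -0.150 + this value. Rail friction about 4 N; the head stays where it is left
- head_knob (a point): black upright round knob at the rear of the press head, for sliding it: 20 mm across, top 197 mm and lower end 152 mm above the bench; this point is on its axis, 12 mm below its top. It lies 85 mm behind the foot's axis (press +x). Free on both sides along the rail; the head's flat top, 146 mm above the bench, is below it
- paddle_top (a point): centre of the top face of the black rubber paddle at the front end of the red lever: 36 mm along the lever, 60 mm across, 10 mm thick. The pivot is 160 mm away along the lever: 60 mm behind the foot's axis (press +x), 163 mm above the bench. Lever up, the paddle top is about 0.22 m above the bench, tilted 0.32 rad (rising toward the robot); it swings down on an arc, level at lever 0.32
- press_lever (a joint): angle of the lever (rad): 0 = fully up, grows as the paddle is pushed down, at most 0.65; a spring drives it back up. It drives the ram down 60 mm per rad: the foot meets a jewel at about 0.36 rad, the cushion is half compressed at about 0.49 rad. Push at the paddle: about 1 N at first, 3 N just before the foot lands, 10 N with the cushion half compressed
- press_foot (a joint): compression of the cushion spring over the foot (m): 0 = free, 0.008 = half compressed, 0.016 = solid. The push of the foot on what lies under it is 3 N plus 1.5 N per mm
- foot_pad: the foot: round rubber-soled pad 24 mm across under the ram, hung on the cushion spring; origin at the centre of its underside, 50 mm above the bench with the lever up (about 21 mm over a jewel)
- paddle: the black rubber paddle itself; origin at the centre of its underside
- amber_jewel: amber (orange-yellow) round bevelled glass jewel 44 mm across and 10 mm high with a flat top 36 mm across, lying loose on the glass sheet below the foot's line; origin at the centre of its underside. The one to press
- blue_jewel: blue jewel of the same shape; not to be pressed. The three jewels lie in a row along the rail in any order, about 80 mm apart
- green_jewel: green jewel of the same shape; not to be pressed
- glass_cutter: glass cutter, 137 mm long, lying behind the press; leave alone
- lathekin: flat wooden lead-opening tool, 155 mm long, lying in front of the press; leave alone
- tape_roll: roll of pale tape 96 mm across, 25 mm high, lying to the right of the press; leave alone
- flux_bottle: white bottle with red cap, 54 mm across and 108 mm high, standing to the left of the press; leave alone
There are look-alikes about, which are no part of the job. What is shaped like the amber_jewel but pink is not meant.

How it is judged:
By the outcome, as a careful person would: the job done as asked, in the order asked, and still so for the second after the job is handed in, while the arm keeps its last pose, push and grip.
It also fails if it takes over 51 s, if anything falls off the work surface, if the arm or the gripper's body presses on something with over 40 N, if the wrist force passes 120 N, or if a joint passes its speed limit or range.

## Robot

A 6-joint arm with a two-finger parallel gripper is mounted at the origin on a cart in front of the work surface, level with it; the furniture and walls round the work are solid. World frame = base frame: x ahead of the robot, y to its left, z up, the work surface at z = 0. Lengths are in m, angles in degrees, forces in N, time in s.
With the tool pointing down it reaches from about 0.375 to 0.9 m from the base axis. Payload 3.1 kg.
Tool frame: the origin (TCP) lies at the very end of the fingers, on their centre line; the grasp point (between the pads) lies 19 mm behind it; z points along the fingers, y is the line along which they close (so a half turn about z gives the same grasp; the last joint's range is limited). The gripper opens to 87 mm and grips with 3 to 60 N. Pads are 19 mm wide; open, the fingers measure 117 mm over their backs; the gripper's body (75 mm by 190 mm) begins 51 mm behind the grasp point.
Start: joints at [54.975, 30.224, 82.088, -0, 67.689, -10.227], TCP at [0.262, 0.567, 0.223] pointing down, gripper open.
Joint ranges: [-176.69, 176.69], [-43.24, 126.21], [12.49, 139.97], [-82, 262], [0, 151.66], [-163.58, 163.58]. Speed limits (degrees/s): [159.86, 159.86, 180, 180, 180, 180].

## Interface

Orientations are given as a 3x3 rotation matrix whose columns are the frame's x, y, z axes.
In Python, from rig import bot gives the robot as it stands.
- The arm moves only by the tool move_arm, never from a script. Its argument "increments" is a list of rows, each an object with "xyz": the shift along the tool's x, y, z in mm, a list of three; "roll": the turn about the tool's z in rad; "grip": the opening in per cent of the stroke, from 0 (shut) to 100 (fully open). A call has 1 to 5 rows; each row shifts and turns the commanded pose from where the row before left it, along the tool's axes as they then stand; what a row does not reach is not made up. A row lasts 1/12 s, in which the tool goes at most 41.7 mm and 7.16 degrees, less where a joint would pass 70% of its speed; a pose out of reach is approached as far as the arm can. A call is refused whole if a number of a shift passes 41.7 or a number of a turn 0.125, either way. A call with a gripper value outside its range is refused whole. The fingers move at their own pace and stop on an object; the grip force is fixed at half the most. Time passes only in rows, so rows that do not move let the fingers close. It gives the time, the measured TCP pose, the force, the opening and the grip force at its end, in the units of the state.
- bot.read_state(): the state, without advancing time (a new reading comes with each control period).
- bot.capture(name): name is "scene" or "top" or "wrist"; returns (picture, depth): 384x512x3 uint8, red, green, blue; 384x512 float32, m along the optical axis (not along the pixel's ray), 0 where there is no reading.
- bot.camera_model(name): a dict with "intrinsics" (3x3 intrinsics, pixels), "rvec" (rotation vector, rad) and "tvec" (3), from world to camera coordinates, as OpenCV has them; the wrist camera has in their place "tool_from_camera" (4x4, takes a point from camera to tool coordinates, whose origin is the TCP and whose axes are the flange's). Camera axes: x right, y down, z forward; pixel columns grow to the right and rows downward; lengths in m; the calibration is good to about 2 mm. A picture is of the moment at which its call begins: read the wrist's pose just before it. camera_model takes no time and is no camera call.
- bot.hand_in(): hands the job in; it is judged then, once.
Trained networks look in the newest picture that a camera, given by its name, has taken for a name from the list of things; names that differ only in an ending like _2 or _b are one class to them, and where a whole thing is asked for, a point or a joint stands for the part that bears it (a point fixed in the world has none). Each returns a list of dicts, best first, with "conf" (0 to 1); they miss things now and then, are a little off and sometimes report something else, mostly with a low value. They report only what shows in the picture. A call takes as long as a camera call. They do not tell look-alikes from the thing itself.
- bot.spot_in(label, camera): "at" ([x, y, z] in m, in the coordinates of the camera as it stood for that picture, good to about 4 mm: the middle of the surface that is visible of it).
- bot.trace(label, camera): "mask" (384x512 bool, what is visible of it).
The state is a dict: "time_s": time; "joint_positions": joint angles; "qvel": joint speeds; "tau": joint torques, N m; "position": TCP position; "tcp_rot": TCP orientation; "force": force on the tool from outside, world axes, zero at the start; "moment": the same for the moment, N m; "opening": opening from 0.0 (shut) to 1.0 (fully open); "grasp_force": force on a finger pad.
Only numpy, scipy, OpenCV 4.12 (cv2) and the standard library are available. Lean on these libraries where they do the work, as an engineer would, in place of code of your own. Each camera call takes 0.05 s, during which the arm holds its last target. There are 200 camera calls.

## Working session

There is one attempt and no reset: what is moved stays moved. The work goes in short steps, Python scripts to look and compute and a tool call to move; the robot and the scene stay as the last step left them, time stands still between calls to the robot, and variables do not carry over. Pictures are saved under pics/ and viewed, at most 10 in all, crops included, and the job is handed in when it is done.

Besides the shell and the picture viewer there is one more tool, called after "Request:" in YAML: its name, and indented under it one key for each argument. move_arm: Moves the arm, as the interface text tells. Its arguments: {"type":"object","properties":{"increments":{"type":"array"}},"required":["increments"]}

```bash
mkdir -p pics; cat > h.py <<'E'
import numpy as np, cv2
from rig import bot
def cam2world(n,p,st=None):
    m=bot.camera_model(n); p=np.asarray(p,float)
    if n=="wrist":
        st=st or bot.read_state(); T=np.array(m["tool_from_camera"]); q=T[:3,:3]@p+T[:3,3]
        return np.array(st["tcp_rot"])@q+np.array(st["position"])
    R=cv2.Rodrigues(np.array(m["rvec"],float))[0]; return R.T@(p-np.array(m["tvec"],float).ravel())
def mask_pts(n,mask,depth):
    K=np.array(bot.camera_model(n)["intrinsics"]); v,u=np.nonzero(mask&(depth>0)); z=depth[v,u]
    P=np.c_[(u-K[0,2])*z/K[0,0],(v-K[1,2])*z/K[1,1],z]
    return np.array([cam2world(n,p) for p in P])
E
python3 - <<'E'
from h import *
s=bot.read_state(); print(s["time_s"],s["position"],np.round(s["tcp_rot"],3).tolist())
ims=[]
for n in("scene","top"):
    im,d=bot.capture(n); cv2.imwrite(f"pics/{n}0.png",im[...,::-1])
    np.save(f"pics/{n}_d.npy",d)
    for l in("amber_jewel","blue_jewel","green_jewel","head_knob","paddle_top","press","foot_pad"):
        try:
            for r in bot.spot_in(l,n)[:3]: print(n,l,round(r["conf"],2),np.round(cam2world(n,r["at"]),3))
        except Exception as e: print(n,l,e)
print(bot.read_state()["time_s"])
E
```

```text
0.0 [0.26167402 0.56677944 0.22155413] [[-0.908, 0.419, -0.001], [0.419, 0.908, -0.002], [0.0, -0.002, -1.0]]
scene amber_jewel 0.55 [0.569 0.005 0.028]
scene amber_jewel 0.44 [ 0.481 -0.237  0.01 ]
scene blue_jewel 0.45 [0.572 0.084 0.033]
scene blue_jewel 0.22 [0.599 0.077 0.023]
scene green_jewel 0.68 [0.566 0.164 0.032]
scene head_knob 0.94 [ 0.587 -0.05   0.156]
scene paddle_top 0.56 [ 0.484 -0.058  0.224]
scene press 0.98 [0.602 0.077 0.022]
top amber_jewel 0.73 [ 0.571 -0.002  0.023]
top amber_jewel 0.65 [ 0.553 -0.213  0.012]
top amber_jewel 0.64 [ 0.677 -0.237  0.011]
top blue_jewel 0.53 [0.571 0.08  0.028]
top green_jewel 0.71 [0.568 0.158 0.029]
top head_knob 0.8 [ 0.602 -0.054  0.173]
top paddle_top 0.78 [ 0.488 -0.059  0.228]
top press 0.75 [0.456 0.08  0.008]
top press 0.71 [0.59  0.052 0.019]
top press 0.64 [ 0.488 -0.057  0.227]
0.8
```

View pics/scene0.png

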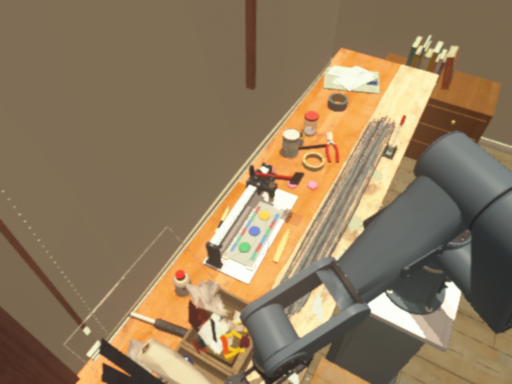

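View pics/top0.png

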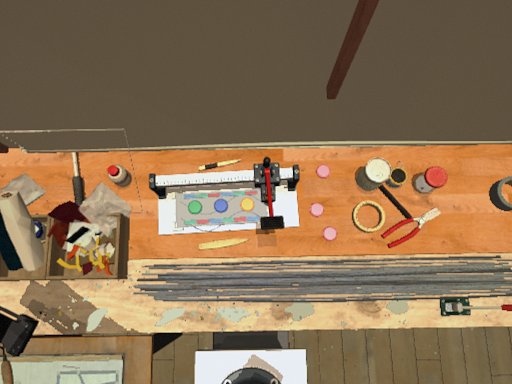

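The pictures show the press with jewels green (195,206), blue (221,205) and amber (247,204) in the top view. The head is just right of amber, with the knob at (267,160) and the paddle at (271,222). Next I'll measure the geometry more exactly.

```bash
python3 - <<'E'
from h import *
n="top"; im,d=bot.capture(n)
for l in("amber_jewel","blue_jewel","green_jewel","head_knob","paddle_top"):
    for r in bot.trace(l,n)[:3]:
        P=mask_pts(n,r["mask"],d)
        v,u=np.nonzero(r["mask"])
        print(l,round(r["conf"],2),len(P),"px",u.mean().round(1),v.mean().round(1),"med",np.median(P,0).round(4),"mid",((P.min(0)+P.max(0))/2).round(4),P.min(0).round(3),P.max(0).round(3), im[r["mask"]].mean(0).round())
# rail top points and knob by height
P=mask_pts(n,np.ones(d.shape,bool)&(np.indices(d.shape)[0]<240)&(np.indices(d.shape)[0]>150)&(np.indices(d.shape)[1]>145)&(np.indices(d.shape)[1]<305),d)
a=P[(P[:,2]>.126)&(P[:,2]<.14)]
a=a[(a[:,1]>0.03)&(a[:,1]<.27)]
f=np.polyfit(a[:,1],a[:,0],1); print("rail",len(a),f,"z",np.median(a[:,2]),np.rad2deg(np.arctan(f[0])),a.min(0),a.max(0))
k=P[(P[:,2]>.175)&(P[:,0]>.6)]; print("knob",len(k),k.mean(0),k.min(0),k.max(0))
for y in np.arange(-.15,.3,.03):
    b=P[(abs(P[:,1]-y)<.008)&(P[:,2]>.126)&(P[:,2]<.14)]; 
    if len(b): print(round(y,2),len(b),b[:,0].min().round(4),b[:,0].max().round(4))
b=P[(P[:,2]>.126)&(P[:,0]>.6)]; print("rail y ext",b[:,1].min(),b[:,1].max())
cv2.imwrite("pics/crop1.png",cv2.resize(im[145:245,140:310,::-1],None,fx=4.5,fy=4.5,interpolation=cv2.INTER_CUBIC))
E
```

```text
amber_jewel 0.7 139 px 329.1 232.5 med [ 0.4809 -0.245   0.0101] mid [ 0.4825 -0.2446  0.01  ] [ 0.462 -0.264  0.002] [ 0.503 -0.226  0.018] [229. 168. 171.]
amber_jewel 0.6 154 px 247.4 203.6 med [0.5716 0.0022 0.0283] mid [0.5738 0.0009 0.0251] [ 0.552 -0.019  0.016] [0.595 0.021 0.034] [231. 197. 110.]
amber_jewel 0.42 132 px 316.3 209.1 med [ 0.5546 -0.2098  0.01  ] mid [ 0.5553 -0.2094  0.0093] [ 0.536 -0.228  0.002] [ 0.574 -0.191  0.017] [231. 168. 172.]
blue_jewel 0.7 146 px 220.5 204.8 med [0.5695 0.0816 0.0288] mid [0.571  0.0833 0.0273] [0.551 0.063 0.02 ] [0.591 0.103 0.034] [113. 132. 192.]
green_jewel 0.54 154 px 194.7 206.8 med [0.5646 0.1605 0.0283] mid [0.5659 0.1624 0.0274] [0.545 0.142 0.019] [0.587 0.183 0.036] [109. 182. 124.]
green_jewel 0.49 532 px 270.5 209.5 med [ 0.4979 -0.0585  0.2189] mid [ 0.5551 -0.0643  0.1153] [ 0.467 -0.097 -0.001] [ 0.643 -0.031  0.232] [93. 43. 40.]Traceback (most recent call last):
  File "<stdin>", line 5, in <module>
  File "h.py", line 12, in mask_pts
    return np.array([cam2world(n,p) for p in P])
                     ~~~~~~~~~^^^^^
  File "h.py", line 4, in cam2world
    m=bot.camera_model(n); p=np.asarray(p,float)
ValueError: time passes only in moves, steps and waits
```

```bash
cat > h.py <<'E'
import numpy as np, cv2
from rig import bot
M={}
def model(n):
    if n not in M: M[n]=bot.camera_model(n)
    return M[n]
def cam2world(n,p,st=None):
    m=model(n); p=np.asarray(p,float)
    if n=="wrist":
        st=st or bot.read_state(); T=np.array(m["tool_from_camera"]); q=p@T[:3,:3].T+T[:3,3]
        return q@np.array(st["tcp_rot"]).T+np.array(st["position"])
    R=cv2.Rodrigues(np.array(m["rvec"],float))[0]; return (p-np.array(m["tvec"],float).ravel())@R
def mask_pts(n,mask,depth,st=None):
    K=np.array(model(n)["intrinsics"]); v,u=np.nonzero(mask&(depth>0)); z=depth[v,u]
    return cam2world(n,np.c_[(u-K[0,2])*z/K[0,0],(v-K[1,2])*z/K[1,1],z],st)
E
python3 - <<'E'
from h import *
n="top"; im,d=bot.capture(n)
for l in("head_knob","paddle_top"):
    for r in bot.trace(l,n)[:2]:
        P=mask_pts(n,r["mask"],d)
        print(l,round(r["conf"],2),len(P),"med",np.median(P,0).round(4),P.min(0).round(3),P.max(0).round(3))
I=np.indices(d.shape)
P=mask_pts(n,(I[0]<240)&(I[0]>150)&(I[1]>145)&(I[1]<305),d)
a=P[(P[:,2]>.126)&(P[:,2]<.14)]
a=a[(a[:,1]>0.03)&(a[:,1]<.24)]
f=np.polyfit(a[:,1],a[:,0],1); print("rail",len(a),f,"z",np.median(a[:,2]),np.rad2deg(np.arctan(f[0])))
k=P[(P[:,2]>.175)&(P[:,0]>.6)]; print("knob",len(k),k.mean(0),k.min(0),k.max(0))
q=P[(P[:,2]>.20)&(P[:,0]<.53)]; print("paddle",len(q),q.mean(0),q.min(0),q.max(0))
for y in np.arange(-.15,.3,.04):
    b=P[(abs(P[:,1]-y)<.008)&(P[:,2]>.126)&(P[:,2]<.14)]; 
    if len(b): print(round(y,2),len(b),b[:,0].min().round(4),b[:,0].max().round(4))
b=P[(P[:,2]>.126)&(P[:,0]>.6)]; print("rail y ext",b[:,1].min(),b[:,1].max())
h=P[(P[:,2]>.139)&(P[:,2]<.155)&(P[:,0]>.58)]; print("head",len(h),h.min(0),h.max(0))
print(model("wrist"))
cv2.imwrite("pics/crop1.png",cv2.resize(im[145:245,140:310,::-1],None,fx=4.5,fy=4.5,interpolation=cv2.INTER_CUBIC))
E
```

```text
head_knob 0.57 1221 med [ 0.6036 -0.057   0.1714] [ 0.468 -0.109 -0.003] [ 0.715 -0.019  0.232]
paddle_top 0.58 310 med [ 0.4846 -0.0617  0.2237] [ 0.467 -0.109 -0.003] [ 0.539 -0.031  0.232]
paddle_top 0.21 493 med [ 0.4954 -0.0582  0.2199] [ 0.467 -0.09  -0.004] [ 0.643 -0.031  0.232]
rail 809 [-0.04420146  0.63353157] z 0.13397065409775705 -2.5309096348052584
knob 114 [ 0.63742457 -0.05512563  0.18470835] [ 0.60190978 -0.07070459  0.17505498] [ 0.66985583 -0.04061834  0.20103088]
paddle 351 [ 0.48852677 -0.06126006  0.22180955] [ 0.4668215  -0.09201448  0.20344384] [ 0.52874135 -0.03133154  0.23168011]
-0.15 19 0.6199 0.6595
-0.11 57 0.6236 0.6547
-0.07 51 0.5608 0.6601
-0.03 10 0.5705 0.6082
0.01 65 0.6186 0.6489
0.05 66 0.6168 0.6462
0.09 65 0.6153 0.645
0.13 59 0.6125 0.6418
0.17 56 0.6113 0.6424
0.21 61 0.6107 0.6403
0.25 64 0.6008 0.6388
rail y ext -0.14633697455925093 0.27790323447060333
head 452 [ 0.59861961 -0.14604417  0.13901396] [0.66694865 0.27303013 0.15439839]
{'intrinsics': array([[338.76734088,   0.        , 259.09347898],
       [  0.        , 338.76734088, 188.25979647],
       [  0.        ,   0.        ,   1.        ]]), 'tool_from_camera': array([[-5.53170960e-04, -9.66151361e-01, -2.57975273e-01,
         6.97635644e-02],
       [ 9.99999103e-01, -2.19745352e-04, -1.32130180e-03,
        -7.71863100e-04],
       [ 1.21988867e-03, -2.57975772e-01,  9.66150616e-01,
        -1.61300420e-01],
       [ 0.00000000e+00,  0.00000000e+00,  0.00000000e+00,
         1.00000000e+00]])}
```

View pics/crop1.png

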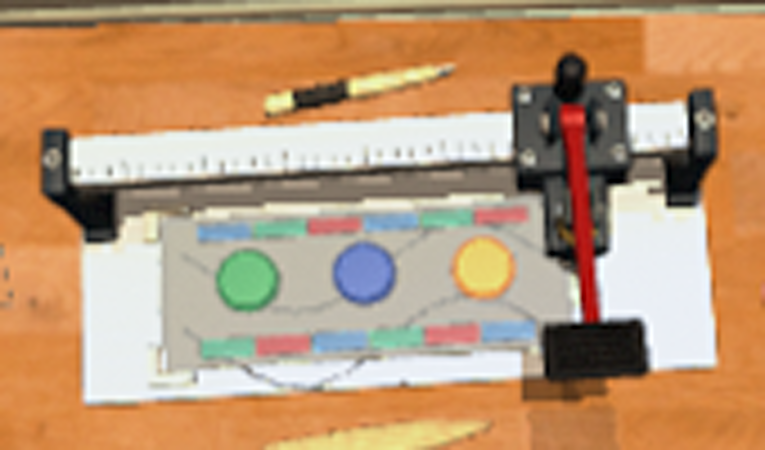

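The crop shows the rail tilted about 2.5° from world y. The knob (570,70) and paddle (597,350) lie on the head's line, and amber (483,267) is about 59 mm to their left. The plan is to straddle the knob with partly open fingers.

Request:
move_arm:
  increments:
    - {"xyz": [0, 0, -15], "roll": -0.119, "grip": 38}
    - {"xyz": [0, 0, -15], "roll": -0.119, "grip": 38}
    - {"xyz": [0, 0, -15], "roll": -0.119, "grip": 38}
    - {"xyz": [0, 0, -15], "roll": -0.119, "grip": 38}
    - {"xyz": [-18, -32, -5], "roll": 0, "grip": 38}

```text
time_s: 1.62
position: [0.28, 0.5412, 0.2902]
tcp_rot: [[-0.999, -0.052, 0.002], [-0.052, 0.999, 0.008], [-0.003, 0.008, -1.0]]
force: [0.6, 0.2, 1.0]
opening: 0.709
grasp_force: 0.0
```

Request:
move_arm:
  increments:
    - {"xyz": [-18, -32, 0], "roll": 0, "grip": 38}
    - {"xyz": [-18, -32, 0], "roll": 0, "grip": 38}
    - {"xyz": [-18, -32, 0], "roll": 0, "grip": 38}
    - {"xyz": [-18, -32, 0], "roll": 0, "grip": 38}
    - {"xyz": [-18, -32, 0], "roll": 0, "grip": 38}

```text
time_s: 2.03
position: [0.3789, 0.3787, 0.2878]
tcp_rot: [[-0.999, -0.044, 0.0], [-0.044, 0.999, 0.0], [-0.0, 0.0, -1.0]]
force: [0.5, 0.1, -0.2]
opening: 0.398
grasp_force: 0.0
```

Request:
move_arm:
  increments:
    - {"xyz": [-18, -32, 0], "roll": 0, "grip": 38}
    - {"xyz": [-18, -32, 0], "roll": 0, "grip": 38}
    - {"xyz": [-18, -32, 0], "roll": 0, "grip": 38}
    - {"xyz": [-18, -32, 0], "roll": 0, "grip": 38}
    - {"xyz": [-18, -32, 0], "roll": 0, "grip": 38}

```text
time_s: 2.45
position: [0.4758, 0.2226, 0.2878]
tcp_rot: [[-0.999, -0.043, 0.001], [-0.043, 0.999, 0.0], [-0.001, 0.0, -1.0]]
force: [1.2, 0.6, -0.3]
opening: 0.379
grasp_force: 0.0
```

Request:
move_arm:
  increments:
    - {"xyz": [-18, -32, 0], "roll": 0, "grip": 38}
    - {"xyz": [-18, -32, 0], "roll": 0, "grip": 38}
    - {"xyz": [-18, -32, 0], "roll": 0, "grip": 38}
    - {"xyz": [0, 0, 0], "roll": 0, "grip": 38}
    - {"xyz": [0, 0, 0], "roll": 0, "grip": 38}

```text
time_s: 2.87
position: [0.5342, 0.1289, 0.2874]
tcp_rot: [[-0.999, -0.039, 0.0], [-0.039, 0.999, 0.0], [-0.0, 0.0, -1.0]]
force: [-0.6, -0.3, 0.4]
opening: 0.383
grasp_force: 0.0
```

Request:
move_arm:
  increments:
    - {"xyz": [-15, -35, 0], "roll": 0, "grip": 38}
    - {"xyz": [-15, -35, 0], "roll": 0, "grip": 38}
    - {"xyz": [-16, -35, 0], "roll": 0, "grip": 38}
    - {"xyz": [-16, -35, 0], "roll": 0, "grip": 38}
    - {"xyz": [-16, -35, 0], "roll": 0, "grip": 38}

```text
time_s: 3.28
position: [0.6186, -0.0404, 0.2877]
tcp_rot: [[-0.999, -0.045, -0.0], [-0.045, 0.999, 0.001], [0.0, 0.001, -1.0]]
force: [-0.3, 0.2, 0.4]
opening: 0.38
grasp_force: 0.0
```

Request:
move_arm:
  increments:
    - {"xyz": [0, 0, 0], "roll": 0, "grip": 38}
    - {"xyz": [0, 0, 0], "roll": 0, "grip": 38}

```text
time_s: 3.45
position: [0.6188, -0.0411, 0.2871]
tcp_rot: [[-0.999, -0.041, -0.001], [-0.041, 0.999, 0.001], [0.001, 0.001, -1.0]]
force: [-0.4, 0.7, -0.6]
opening: 0.38
grasp_force: 0.0
```

```bash
python3 - <<'E'
from h import *
n="wrist"; s=bot.read_state(); im,d=bot.capture(n); print(s["time_s"],s["position"],s["opening"])
cv2.imwrite("pics/w1.png",im[...,::-1])
for l in("head_knob","paddle_top","amber_jewel"):
    for r in bot.spot_in(l,n)[:2]: print(l,round(r["conf"],2),cam2world(n,r["at"],s).round(4))
P=mask_pts(n,d>0,d,s)
k=P[(P[:,2]>.188)&(P[:,2]<.203)&(P[:,0]>.645)&(P[:,0]<.68)&(abs(P[:,1]+.05)<.04)]; print("knob",len(k),k.mean(0).round(4),k.min(0).round(4),k.max(0).round(4))
h=P[(P[:,2]>.14)&(P[:,2]<.152)&(P[:,0]>.6)&(abs(P[:,1]+.05)<.08)]; print("head",len(h),h.min(0).round(4),h.max(0).round(4))
E
```

```text
3.45 [ 0.61880343 -0.04108677  0.2870799 ] 0.37989078810082016
paddle_top 0.74 [ 0.4982 -0.063   0.2173]
paddle_top 0.32 [0.5692 0.1582 0.0276]
amber_jewel 0.94 [0.5721 0.0009 0.0292]
amber_jewel 0.93 [ 0.483  -0.2462  0.0101]
knob 433 [ 0.6582 -0.0557  0.194 ] [ 0.6501 -0.0654  0.1881] [ 0.6688 -0.0463  0.1977]
head 3620 [ 0.6069 -0.0933  0.14  ] [0.7559 0.0066 0.152 ]
```

View pics/w1.png

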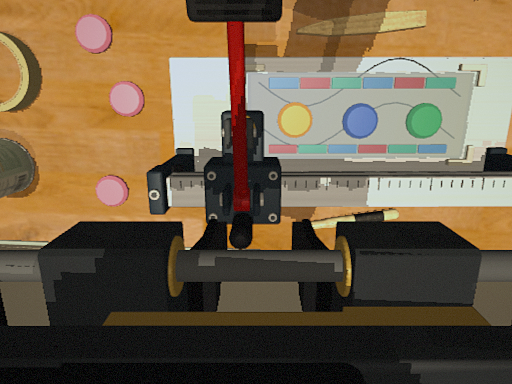

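The wrist picture shows the knob top at (240,230), seen between the two finger tips. The paddle is at (236,8) and amber at (295,119). I'll move over the knob and go down.

Request:
move_arm:
  increments:
    - {"xyz": [-20, -8, 0], "roll": 0, "grip": 38}
    - {"xyz": [-20, -8, 0], "roll": 0, "grip": 38}
    - {"xyz": [0, 0, 25], "roll": 0, "grip": 38}
    - {"xyz": [0, 0, 30], "roll": 0, "grip": 38}
    - {"xyz": [0, 0, 10], "roll": 0, "grip": 38}

```text
time_s: 4.07
position: [0.6566, -0.0526, 0.2188]
tcp_rot: [[-0.999, -0.045, -0.007], [-0.045, 0.999, 0.002], [0.007, 0.002, -1.0]]
force: [-1.0, 0.7, -1.5]
opening: 0.378
grasp_force: 0.0
```

Request:
move_arm:
  increments:
    - {"xyz": [0, 0, 0], "roll": 0, "grip": 38}
    - {"xyz": [0, 0, 0], "roll": 0, "grip": 38}

```text
time_s: 4.23
position: [0.659, -0.0539, 0.2227]
tcp_rot: [[-0.999, -0.045, -0.001], [-0.045, 0.999, 0.0], [0.001, 0.0, -1.0]]
force: [-0.2, -0.9, 0.1]
opening: 0.376
grasp_force: 0.0
```

```bash
python3 - <<'E'
from h import *
n="wrist"; s=bot.read_state(); im,d=bot.capture(n); print(s["time_s"],s["position"],s["opening"])
P=mask_pts(n,d>0,d,s)
k=P[(P[:,2]>.185)&(P[:,2]<.203)&(P[:,0]>.645)&(P[:,0]<.68)&(abs(P[:,1]+.055)<.018)]; print("knob",len(k),k.mean(0).round(4),k.min(0).round(4),k.max(0).round(4))
cv2.imwrite("pics/w2.png",im[...,::-1])
E
```

```text
4.2333 [ 0.65897774 -0.05392299  0.22269026] 0.3764832422000372
knob 830 [ 0.6581 -0.0559  0.1937] [ 0.6505 -0.0656  0.185 ] [ 0.6701 -0.046   0.1978]
```

View pics/w2.png

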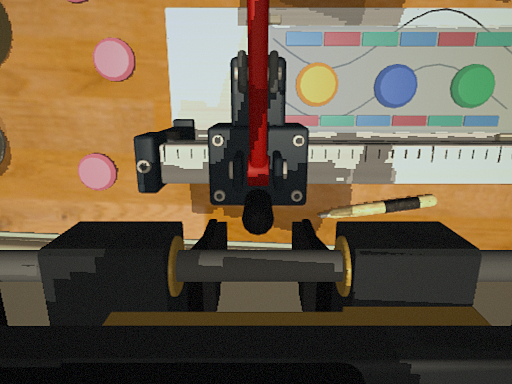

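The knob (258,213) lies between the fingertips at (210,235) and (305,235). I'll go down 55 mm with a 2 mm correction.

Request:
move_arm:
  increments:
    - {"xyz": [-1, -2, 15], "roll": 0, "grip": 38}
    - {"xyz": [0, 0, 15], "roll": 0, "grip": 38}
    - {"xyz": [0, 0, 15], "roll": 0, "grip": 38}
    - {"xyz": [0, 0, 10], "roll": 0, "grip": 38}
    - {"xyz": [0, 0, 0], "roll": 0, "grip": 38}

```text
time_s: 4.7
position: [0.6598, -0.0567, 0.1669]
tcp_rot: [[-0.999, -0.043, -0.002], [-0.043, 0.999, 0.0], [0.002, 0.001, -1.0]]
force: [-0.5, -0.3, -0.6]
opening: 0.381
grasp_force: 0.0
```

Request:
move_arm:
  increments:
    - {"xyz": [0, 0, 0], "roll": 0, "grip": 27}
    - {"xyz": [0, 0, 0], "roll": 0, "grip": 27}
    - {"xyz": [0, 8, 0], "roll": 0, "grip": 27}
    - {"xyz": [0, 12, 0], "roll": 0, "grip": 27}
    - {"xyz": [0, 12, 0], "roll": 0, "grip": 27}

```text
time_s: 5.12
position: [0.6604, -0.0271, 0.1691]
tcp_rot: [[-0.999, -0.043, 0.004], [-0.043, 0.999, -0.005], [-0.003, -0.005, -1.0]]
force: [0.6, -5.7, 1.2]
opening: 0.271
grasp_force: 2.9
```

Request:
move_arm:
  increments:
    - {"xyz": [0, 12, 0], "roll": 0, "grip": 27}
    - {"xyz": [0, 10, 0], "roll": 0, "grip": 27}
    - {"xyz": [0, 5, 0], "roll": 0, "grip": 27}
    - {"xyz": [0, 0, 0], "roll": 0, "grip": 27}
    - {"xyz": [0, 0, 0], "roll": 0, "grip": 27}

```text
time_s: 5.53
position: [0.6577, 0.0031, 0.1679]
tcp_rot: [[-0.999, -0.044, -0.0], [-0.044, 0.999, 0.001], [0.0, 0.001, -1.0]]
force: [0.3, 0.0, -0.1]
opening: 0.27
grasp_force: 0.0
```

```bash
cat > m.py <<'E'
from h import *
import sys
def look(n):
    s=bot.read_state(); im,d=bot.capture(n); I=np.indices(d.shape); print(n,s["time_s"],np.round(s["position"],4),s["opening"],np.round(s["force"],1))
    rs=[]
    for r in bot.trace("amber_jewel",n):
        c=im[r["mask"]].mean(0)
        if c[2]<140 and c[0]>180:
            P=mask_pts(n,r["mask"],d,s); a=(P.min(0)+P.max(0))/2; print("amber",round(r["conf"],2),len(P),a.round(4),np.median(P,0).round(4),P.min(0).round(3),P.max(0).round(3))
    hsv=cv2.cvtColor(im,cv2.COLOR_RGB2HSV); P=mask_pts(n,d>0,d,s); sat=hsv[d>0]
    # red lever by colour, above rail
    red=((sat[:,0]<6)|(sat[:,0]>174))&(sat[:,1]>150)&(P[:,2]>.15)&(P[:,2]<.23)&(P[:,0]>.45)&(P[:,0]<.68)&(abs(P[:,1])<.15)
    L=P[red]
    if len(L)>50:
        f=np.polyfit(L[:,0],L[:,1],1); x=.574; print("lever",len(L),"slope",f[0].round(4),"y at foot",np.polyval(f,x).round(4),"x",L[:,0].min().round(3),L[:,0].max().round(3), np.linalg.lstsq(np.c_[L[:,0]*0+1],L[:,1]-.0442*(L[:,0]-x),rcond=None)[0].round(4))
    k=P[(P[:,2]>.188)&(P[:,2]<.203)&(P[:,0]>.64)&(P[:,0]<.68)&(abs(P[:,1])<.09)]
    if len(k): print("knob",len(k),k.mean(0).round(4),k.min(0).round(4),k.max(0).round(4))
    h=P[(P[:,2]>.1425)&(P[:,2]<.149)&(P[:,0]>.6)&(P[:,0]<.68)&(abs(P[:,1])<.1)]
    if len(h): print("head",len(h),h.mean(0).round(4),h.min(0).round(4),h.max(0).round(4))
    q=P[(P[:,2]>.205)&(P[:,0]<.51)&(P[:,0]>.45)&(abs(P[:,1])<.12)]
    if len(q): print("paddle",len(q),q.mean(0).round(4),q.min(0).round(4),q.max(0).round(4))
    return im
E
python3 - <<'E'
from m import *
im=look("wrist"); look("top")
cv2.imwrite("pics/w3.png",im[...,::-1])
E
```

```text
wrist 5.5333 [0.6577 0.0031 0.1679] 0.27018311003161327 [ 0.3  0.  -0.1]
amber 0.78 2090 [ 0.5557 -0.2149  0.005 ] [ 0.5563 -0.2093  0.009 ] [ 0.534 -0.239 -0.002] [ 0.578 -0.191  0.012]
lever 5614 slope 0.0432 y at foot -0.0032 x 0.554 0.659 [-0.0032]
knob 1022 [0.6485 0.0012 0.1939] [ 0.6451 -0.0215  0.188 ] [0.668  0.0247 0.203 ]
head 7230 [ 6.297e-01 -5.000e-04  1.452e-01] [ 0.6047 -0.0375  0.1425] [0.6644 0.0362 0.149 ]
top 5.6333 [0.6573 0.0025 0.1673] 0.27090304431350115 [-0.4 -0.5 -0.6]
paddle 1785 [0.4778 0.0278 0.6284] [ 0.45   -0.0359  0.2141] [0.51   0.0894 0.6954]
```

View pics/w3.png

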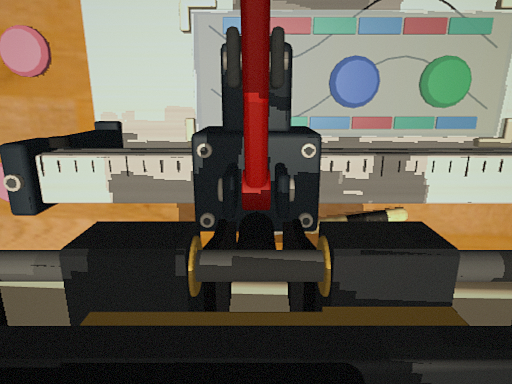

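The foot's line (lever at (255,100)) hides amber from here, and the numbers leave about 3.5 mm to go left. I'll nudge, lift off, and check from above.

Request:
move_arm:
  increments:
    - {"xyz": [0, 2, 0], "roll": 0, "grip": 27}
    - {"xyz": [0, 1.5, 0], "roll": 0, "grip": 27}
    - {"xyz": [0, 0, 0], "roll": 0, "grip": 27}
    - {"xyz": [0, 0, 0], "roll": 0, "grip": 27}

```text
time_s: 6.07
position: [0.6575, 0.0046, 0.1672]
tcp_rot: [[-0.999, -0.043, -0.001], [-0.043, 0.999, -0.001], [0.001, -0.001, -1.0]]
force: [-0.5, -4.3, -1.9]
opening: 0.27
grasp_force: 2.0
```

```bash
python3 - <<'E'
from m import *
look("wrist")
im=look("scene"); cv2.imwrite("pics/s3.png",cv2.resize(im[160:280,200:320,::-1],None,fx=5,fy=5,interpolation=cv2.INTER_CUBIC))
E
```

```text
wrist 6.0667 [0.6575 0.0046 0.1672] 0.2700168999283839 [-0.5 -4.3 -1.9]
amber 0.76 2048 [ 0.5562 -0.2144  0.0049] [ 0.5565 -0.2092  0.009 ] [ 0.535 -0.238 -0.002] [ 0.577 -0.191  0.012]
lever 5654 slope 0.0419 y at foot -0.0019 x 0.553 0.663 [-0.002]
knob 972 [0.6482 0.0027 0.1937] [ 0.645  -0.0198  0.188 ] [0.6676 0.0262 0.2028]
head 7278 [0.6296 0.0009 0.1452] [ 0.6045 -0.0359  0.1425] [0.6646 0.0373 0.149 ]
scene 6.1667 [0.6575 0.0048 0.1672] 0.26932033487266877 [-0.9 -4.5 -1.9]
amber 0.63 95 [0.5739 0.0054 0.037 ] [0.5699 0.0077 0.0283] [ 0.551 -0.017  0.017] [0.597 0.028 0.057]
lever 73 slope 0.0186 y at foot 0.0004 x 0.501 0.636 [0.0002]
knob 5 [0.6486 0.0182 0.1908] [0.6464 0.0096 0.1882] [0.6521 0.0261 0.1975]
head 99 [0.6307 0.0163 0.1463] [ 0.6061 -0.065   0.1427] [0.6609 0.0388 0.149 ]
paddle 685 [0.4867 0.0561 0.5053] [ 0.4533 -0.0335  0.2087] [0.5099 0.0895 0.6595]
```

View pics/s3.png

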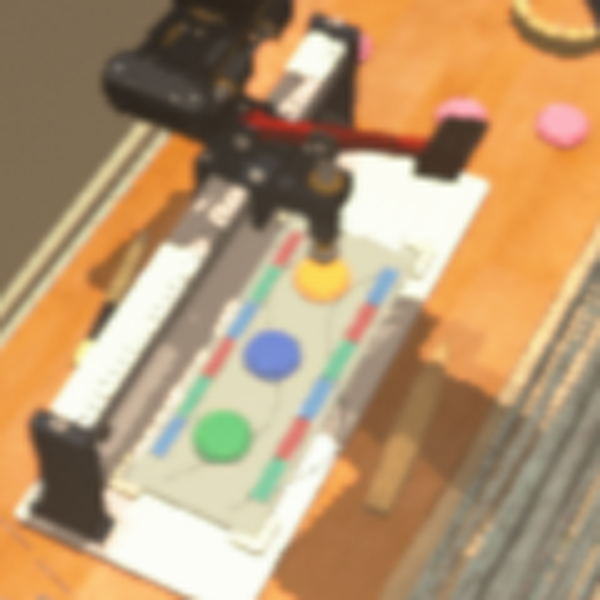

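The scene picture shows the foot standing over amber at about (322,265), roughly centred. The readings put it about 2.5 mm short, so I'll nudge again, then raise and look from near the left side.

Request:
move_arm:
  increments:
    - {"xyz": [0, 1.5, 0], "roll": 0, "grip": 27}
    - {"xyz": [0, 1.2, 0], "roll": 0, "grip": 27}
    - {"xyz": [0, 0, 0], "roll": 0, "grip": 27}
    - {"xyz": [0, 0, 0], "roll": 0, "grip": 27}

```text
time_s: 6.6
position: [0.6573, 0.0085, 0.1673]
tcp_rot: [[-0.999, -0.043, -0.001], [-0.043, 0.999, 0.0], [0.001, 0.001, -1.0]]
force: [-0.6, -3.3, -3.2]
opening: 0.273
grasp_force: 1.7
```

```bash
python3 - <<'E'
from m import *
look("wrist")
E
```

```text
wrist 6.6 [0.6573 0.0085 0.1673] 0.2730902731260597 [-0.6 -3.3 -3.2]
amber 0.78 2021 [ 0.5556 -0.2126  0.0046] [ 0.5566 -0.2079  0.0089] [ 0.533 -0.235 -0.003] [ 0.578 -0.19   0.012]
lever 5645 slope 0.0432 y at foot 0.002 x 0.553 0.662 [0.0019]
knob 970 [0.648  0.0065 0.1937] [ 0.6448 -0.0159  0.188 ] [0.6677 0.03   0.2029]
head 7308 [0.6295 0.0049 0.1452] [ 0.6043 -0.032   0.1425] [0.6647 0.0413 0.149 ]
```

Request:
move_arm:
  increments:
    - {"xyz": [0, -1.5, 0], "roll": 0, "grip": 27}
    - {"xyz": [0, 0, -20], "roll": 0, "grip": 27}
    - {"xyz": [0, 0, -35], "roll": 0, "grip": 27}
    - {"xyz": [0, 0, -35], "roll": 0, "grip": 27}
    - {"xyz": [5, 20, -30], "roll": 0, "grip": 10}

```text
time_s: 7.12
position: [0.6539, 0.0247, 0.2904]
tcp_rot: [[-0.999, -0.04, 0.005], [-0.04, 0.999, -0.0], [-0.005, -0.0, -1.0]]
force: [1.3, 0.8, -0.2]
opening: 0.244
grasp_force: 0.0
```

Request:
move_arm:
  increments:
    - {"xyz": [25, 30, 0], "roll": 0, "grip": 0}
    - {"xyz": [25, 30, 0], "roll": 0, "grip": 0}
    - {"xyz": [25, 20, 0], "roll": 0, "grip": 0}
    - {"xyz": [0, 0, 0], "roll": 0, "grip": 0}
    - {"xyz": [0, 0, 0], "roll": 0, "grip": 0}

```text
time_s: 7.53
position: [0.5725, 0.1054, 0.2888]
tcp_rot: [[-0.999, -0.046, 0.002], [-0.046, 0.999, 0.002], [-0.002, 0.002, -1.0]]
force: [0.7, 0.1, 0.1]
opening: 0.008
grasp_force: 0.0
```

```bash
python3 - <<'E'
from m import *
im=look("wrist"); cv2.imwrite("pics/w4.png",im[...,::-1])
for l in ("blue_jewel","green_jewel","paddle_top"):
    s=bot.read_state()
    for r in bot.spot_in(l,"wrist")[:1]: print(l,r["conf"],cam2world("wrist",r["at"],s).round(4))
look("top")
E
```

```text
wrist 7.5333 [0.5725 0.1054 0.2888] 0.008053349697584698 [0.7 0.1 0.1]
amber 0.88 949 [ 0.5559 -0.214   0.0054] [ 0.5552 -0.2087  0.0091] [ 0.535 -0.237 -0.002] [ 0.577 -0.191  0.013]
amber 0.74 528 [0.5713 0.0014 0.0351] [0.564  0.0089 0.0273] [ 0.551 -0.019  0.02 ] [0.591 0.022 0.051]
lever 2426 slope 0.0386 y at foot 0.0037 x 0.471 0.612 [0.0039]
head 1036 [0.6159 0.0015 0.1452] [ 0.604  -0.0317  0.1425] [0.6436 0.0399 0.1489]
paddle 5856 [0.4834 0.     0.222 ] [ 0.4642 -0.0316  0.205 ] [0.51   0.0291 0.2289]
blue_jewel 0.71 [0.5705 0.0779 0.029 ]
green_jewel 0.6 [0.5736 0.1575 0.0306]
paddle_top 0.89 [ 0.4837 -0.0029  0.2183]
top 7.7833 [0.5747 0.1025 0.2876] 0.003951917870412906 [-0.  -0.2  0.3]
amber 0.51 23 [0.5656 0.001  0.0269] [ 0.5652 -0.0096  0.0281] [ 0.557 -0.016  0.02 ] [0.574 0.018 0.034]
lever 184 slope 0.0331 y at foot 0.0042 x 0.496 0.642 [0.0043]
knob 32 [0.6558 0.0054 0.1955] [ 6.481e-01 -6.000e-04  1.886e-01] [0.665  0.0105 0.2014]
head 151 [ 0.6335 -0.0153  0.146 ] [ 0.6063 -0.0301  0.1426] [0.6624 0.0085 0.1489]
paddle 1199 [0.4733 0.0521 0.5437] [ 0.45   -0.0308  0.2077] [0.51   0.12   0.6772]
```

View pics/w4.png

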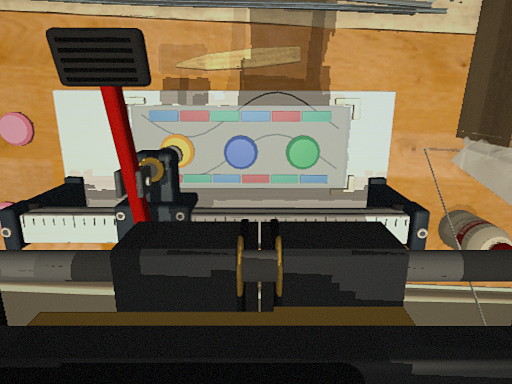

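The picture shows the foot over amber near (175,150), with the paddle at (100,57). I'll refine the foot-to-amber offset numerically from the saved views.

```bash
python3 - <<'E'
from h import *
K=np.array(model("wrist")["intrinsics"]); T=np.array(model("wrist")["tool_from_camera"])
def proj(uv,R,t,z):
    r=np.c_[(uv-K[:2,2])/K[0,0],np.ones(len(uv))]@T[:3,:3].T@R.T; o=R@T[:3,3]+t
    return o+r*((z-o[2])/r[:,2])[:,None]
views={"w1":([.6188,-.0411,.2871],.041),"w2":([.6590,-.0539,.2227],.045),"w4":([.5725,.1054,.2888],.046)}
for n,(t,a) in views.items():
    R=np.array([[-1,-a,0],[-a,1,0],[0,0,-1.]]); im=cv2.imread(f"pics/{n}.png"); h=cv2.cvtColor(im,cv2.COLOR_BGR2HSV)
    for c,lo,hi in(("amber",(12,110,150),(28,255,255)),("blue",(108,90,80),(125,255,255)),("green",(50,90,60),(80,255,255))):
        m=cv2.inRange(h,lo,hi); nl,lab,st,ce=cv2.connectedComponentsWithStats(m)
        for i in range(1,nl):
            if st[i,4]<150: continue
            v,u=np.nonzero(lab==i); P=proj(np.c_[u,v].astype(float),R,np.array(t),.0236)
            ctr=(P.min(0)+P.max(0))/2
            if np.hypot(*(np.ptp(P,axis=0)[:2]))<.075 and abs(ctr[0]-.57)<.04: print(n,c,st[i,4],ctr[:2].round(4),np.ptp(P,axis=0)[:2].round(4),P.min(0)[:2].round(4),P.max(0)[:2].round(4))
E
```

```text
w1 amber 759 [ 0.5728 -0.0007] [0.0424 0.0414] [ 0.5516 -0.0214] [0.594  0.0199]
w1 blue 942 [0.5702 0.0794] [0.0413 0.0416] [0.5495 0.0586] [0.5908 0.1002]
w1 green 959 [0.567 0.158] [0.0414 0.0431] [0.5463 0.1365] [0.5876 0.1795]
w1 green 217 [0.6028 0.1365] [0.0101 0.0342] [0.5977 0.1195] [0.6078 0.1536]
w2 amber 1207 [ 0.5732 -0.0007] [0.0421 0.0422] [ 0.5521 -0.0218] [0.5942 0.0204]
w2 blue 1442 [0.5707 0.0796] [0.042  0.0429] [0.5497 0.0581] [0.5917 0.101 ]
w2 green 1479 [0.5672 0.1578] [0.042 0.044] [0.5462 0.1358] [0.5882 0.1798]
w2 green 321 [0.6027 0.1364] [0.0102 0.0348] [0.5976 0.1189] [0.6078 0.1538]
w4 amber 527 [ 0.5715 -0.0008] [0.0421 0.0417] [ 0.5504 -0.0217] [0.5925 0.02  ]
w4 blue 723 [0.5697 0.0797] [0.0411 0.0409] [0.5491 0.0592] [0.5902 0.1001]
w4 green 854 [0.5662 0.1586] [0.0411 0.0417] [0.5456 0.1378] [0.5867 0.1795]
```

Three views agree that amber is at y = -0.0007, while the foot is at about +0.0025. I'll push the head back about 3 mm.

Request:
move_arm:
  increments:
    - {"xyz": [-20, -25, 0], "roll": 0, "grip": 38}
    - {"xyz": [-20, -25, 0], "roll": 0, "grip": 38}
    - {"xyz": [-20, -25, 0], "roll": 0, "grip": 38}
    - {"xyz": [-20.5, -26, 0], "roll": 0, "grip": 38}
    - {"xyz": [0, 0, 0], "roll": 0, "grip": 38}

```text
time_s: 8.3
position: [0.6627, -0.0005, 0.2868]
tcp_rot: [[-0.999, -0.038, 0.004], [-0.038, 0.999, -0.003], [-0.004, -0.003, -1.0]]
force: [1.1, 0.1, 0.7]
opening: 0.299
grasp_force: 0.0
```

Request:
move_arm:
  increments:
    - {"xyz": [0, 0, 30], "roll": 0, "grip": 38}
    - {"xyz": [0, 0, 30], "roll": 0, "grip": 38}
    - {"xyz": [0, 0, 0], "roll": 0, "grip": 38}
    - {"xyz": [0, 0, 0], "roll": 0, "grip": 38}

```text
time_s: 8.63
position: [0.657, 0.0056, 0.2256]
tcp_rot: [[-0.999, -0.043, -0.005], [-0.043, 0.999, 0.001], [0.005, 0.001, -1.0]]
force: [1.0, -0.3, 0.0]
opening: 0.375
grasp_force: 0.0
```

Aligned (knob at y ≈ 0.0065, slack ±6 mm). Go down, narrow, push right.

Request:
move_arm:
  increments:
    - {"xyz": [0, 0, 20], "roll": 0, "grip": 38}
    - {"xyz": [0, 0, 20], "roll": 0, "grip": 38}
    - {"xyz": [0, 0, 18], "roll": 0, "grip": 38}
    - {"xyz": [0, 0, 0], "roll": 0, "grip": 27}
    - {"xyz": [0, 0, 0], "roll": 0, "grip": 27}

```text
time_s: 9.05
position: [0.6589, 0.0057, 0.1707]
tcp_rot: [[-0.999, -0.043, 0.001], [-0.043, 0.999, -0.0], [-0.001, -0.0, -1.0]]
force: [-0.3, -0.8, 0.8]
opening: 0.31
grasp_force: 0.0
```

Request:
move_arm:
  increments:
    - {"xyz": [0, -1.5, 0], "roll": 0, "grip": 27}
    - {"xyz": [0, -1.5, 0], "roll": 0, "grip": 27}
    - {"xyz": [0, -1, 0], "roll": 0, "grip": 27}
    - {"xyz": [0, 0, 0], "roll": 0, "grip": 27}
    - {"xyz": [0, 0, 0], "roll": 0, "grip": 27}

```text
time_s: 9.47
position: [0.6597, 0.0022, 0.1712]
tcp_rot: [[-0.999, -0.043, 0.004], [-0.043, 0.999, 0.001], [-0.004, 0.0, -1.0]]
force: [1.2, 4.5, 3.0]
opening: 0.274
grasp_force: 2.0
```

```bash
python3 - <<'E'
from m import *
look("wrist")
E
```

```text
wrist 9.4667 [0.6597 0.0022 0.1712] 0.2744066519383174 [1.2 4.5 3. ]
lever 5339 slope 0.041 y at foot -0.0005 x 0.555 0.666 [-0.0006]
knob 1306 [0.6504 0.0018 0.1944] [ 0.6472 -0.0224  0.188 ] [0.6704 0.0236 0.203 ]
head 7339 [0.6307 0.0018 0.1452] [ 0.6047 -0.0345  0.1425] [0.6647 0.0388 0.149 ]
```

The foot is now at y ≈ -0.0006, matching amber. I'll release, rise, shut the fingers and go over the paddle.

Request:
move_arm:
  increments:
    - {"xyz": [0, 1.5, 0], "roll": 0, "grip": 27}
    - {"xyz": [0, 0, -20], "roll": 0, "grip": 27}
    - {"xyz": [0, 0, -35], "roll": 0, "grip": 27}
    - {"xyz": [0, 0, -35], "roll": 0, "grip": 27}
    - {"xyz": [0, 0, -30], "roll": 0, "grip": 0}

```text
time_s: 9.98
position: [0.6577, 0.0017, 0.2905]
tcp_rot: [[-0.999, -0.043, -0.002], [-0.043, 0.999, -0.003], [0.002, -0.003, -1.0]]
force: [1.1, -0.7, 0.5]
opening: 0.245
grasp_force: 0.0
```

Request:
move_arm:
  increments:
    - {"xyz": [35, 0, 0], "roll": 0, "grip": 0}
    - {"xyz": [36, 0, 0], "roll": 0, "grip": 0}
    - {"xyz": [36, 0, 0], "roll": 0, "grip": 0}
    - {"xyz": [36, 0, 0], "roll": 0, "grip": 0}
    - {"xyz": [35, 0, 0], "roll": 0, "grip": 0}

```text
time_s: 10.4
position: [0.4775, -0.0056, 0.2887]
tcp_rot: [[-0.999, -0.044, -0.003], [-0.043, 0.999, -0.002], [0.003, -0.002, -1.0]]
force: [-0.6, -0.5, 0.1]
opening: 0.012
grasp_force: 0.0
```

Request:
move_arm:
  increments:
    - {"xyz": [0, 0, 20], "roll": 0, "grip": 0}
    - {"xyz": [0, 0, 0], "roll": 0, "grip": 0}
    - {"xyz": [0, 0, 0], "roll": 0, "grip": 0}

```text
time_s: 10.65
position: [0.4797, -0.0053, 0.269]
tcp_rot: [[-0.999, -0.043, -0.002], [-0.043, 0.999, -0.001], [0.003, -0.001, -1.0]]
force: [0.3, 0.5, 0.0]
opening: 0.0
grasp_force: 0.0
```

```bash
python3 - <<'E'
from m import *
im=look("wrist"); cv2.imwrite("pics/w5.png",im[...,::-1])
s=bot.read_state()
for r in bot.spot_in("paddle_top","wrist")[:2]: print(r["conf"],cam2world("wrist",r["at"],s).round(4))
look("top")
E
```

```text
wrist 10.65 [ 0.4797 -0.0053  0.269 ] 0.00035455221261666787 [0.3 0.5 0. ]
lever 115 slope 0.0034 y at foot -0.0028 x 0.465 0.577 [-0.0006]
paddle 51127 [ 0.4567 -0.011   0.3611] [ 0.45   -0.0864  0.2162] [0.489  0.0725 0.3874]
0.64 [ 0.4784 -0.0033  0.2236]
top 10.8 [ 0.4819 -0.0052  0.2699] 0.004950863208465214 [-0.3 -0.3  0.1]
knob 43 [0.6562 0.005  0.1948] [ 0.6478 -0.0033  0.19  ] [0.6646 0.0132 0.1993]
head 81 [ 0.6539 -0.0041  0.1461] [ 0.6402 -0.0309  0.1426] [0.6633 0.0394 0.1488]
paddle 3241 [ 0.4748 -0.0089  0.5615] [ 0.45   -0.1004  0.2252] [0.51   0.0918 0.6391]
```

View pics/w5.png

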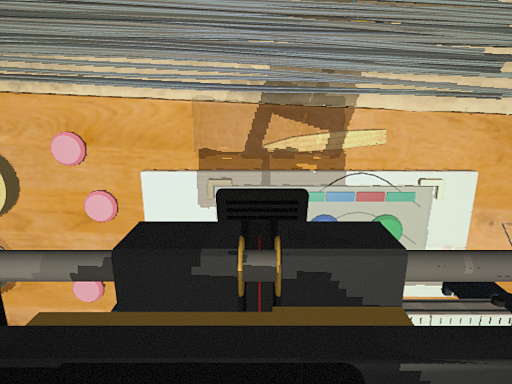

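The fingers stand over the middle of the paddle (262,200). I'll press down slowly.

Request:
move_arm:
  increments:
    - {"xyz": [0, 0, 18], "roll": 0, "grip": 0}
    - {"xyz": [0, 0, 16], "roll": 0, "grip": 0}
    - {"xyz": [0, 0, 8], "roll": 0, "grip": 0}
    - {"xyz": [0, 0, 8], "roll": 0, "grip": 0}
    - {"xyz": [0, 0, 8], "roll": 0, "grip": 0}

```text
time_s: 11.32
position: [0.481, -0.0046, 0.2114]
tcp_rot: [[-0.999, -0.043, 0.0], [-0.043, 0.999, -0.0], [-0.0, -0.0, -1.0]]
force: [-1.0, -0.3, 3.3]
opening: 0.004
grasp_force: 0.9
```

Request:
move_arm:
  increments:
    - {"xyz": [0, 0, 8], "roll": 0, "grip": 0}
    - {"xyz": [0, 0, 8], "roll": 0, "grip": 0}
    - {"xyz": [0, 0, 8], "roll": 0, "grip": 0}
    - {"xyz": [0, 0, 8], "roll": 0, "grip": 0}
    - {"xyz": [0, 0, 8], "roll": 0, "grip": 0}

```text
time_s: 11.73
position: [0.4799, -0.0045, 0.1708]
tcp_rot: [[-0.999, -0.043, -0.001], [-0.043, 0.999, -0.0], [0.001, 0.0, -1.0]]
force: [-4.2, -0.2, 4.2]
opening: -0.001
grasp_force: 1.9
```

Request:
move_arm:
  increments:
    - {"xyz": [0, 0, 3], "roll": 0, "grip": 0}
    - {"xyz": [0, 0, 3], "roll": 0, "grip": 0}
    - {"xyz": [0, 0, 3], "roll": 0, "grip": 0}
    - {"xyz": [0, 0, 0], "roll": 0, "grip": 0}
    - {"xyz": [0, 0, 0], "roll": 0, "grip": 0}

```text
time_s: 12.15
position: [0.4797, -0.0045, 0.1626]
tcp_rot: [[-0.999, -0.043, -0.002], [-0.043, 0.999, 0.0], [0.002, 0.0, -1.0]]
force: [-3.5, -0.6, 5.9]
opening: 0.005
grasp_force: 3.4
```

Request:
move_arm:
  increments:
    - {"xyz": [1, 0, 4], "roll": 0, "grip": 0}
    - {"xyz": [1, 0, 3], "roll": 0, "grip": 0}
    - {"xyz": [0, 0, 3], "roll": 0, "grip": 0}
    - {"xyz": [0, 0, 0], "roll": 0, "grip": 0}
    - {"xyz": [0, 0, 0], "roll": 0, "grip": 0}

```text
time_s: 12.57
position: [0.48, -0.0046, 0.1535]
tcp_rot: [[-0.999, -0.043, 0.004], [-0.043, 0.999, -0.0], [-0.004, -0.0, -1.0]]
force: [-2.1, 1.2, 9.3]
opening: 0.001
grasp_force: 4.7
```

Request:
move_arm:
  increments:
    - {"xyz": [0, 0, 3], "roll": 0, "grip": 0}
    - {"xyz": [0, 0, 2], "roll": 0, "grip": 0}
    - {"xyz": [0, 0, 0], "roll": 0, "grip": 0}
    - {"xyz": [0, 0, 0], "roll": 0, "grip": 0}

```text
time_s: 12.9
position: [0.4803, -0.0045, 0.1488]
tcp_rot: [[-0.999, -0.043, 0.005], [-0.043, 0.999, -0.0], [-0.005, -0.0, -1.0]]
force: [-1.0, 1.6, 10.3]
opening: 0.005
grasp_force: 5.4
```

```bash
cat > lev.py <<'E'
from m import *
def lev(n):
    im,d=bot.capture(n); s=bot.read_state(); hsv=cv2.cvtColor(im,cv2.COLOR_RGB2HSV); P=mask_pts(n,d>0,d,s); q=hsv[d>0]
    red=((q[:,0]<6)|(q[:,0]>174))&(q[:,1]>150)&(P[:,2]>.11)&(P[:,2]<.23)&(P[:,0]>.45)&(P[:,0]<.66)&(abs(P[:,1])<.03); L=P[red]
    if len(L)>20:
        f=np.polyfit(L[:,0],L[:,2],1)
        for _ in range(3):
            e=abs(L[:,2]-np.polyval(f,L[:,0])); L=L[e<max(.004,1.5*np.median(e))]; f=np.polyfit(L[:,0],L[:,2],1)
        print(n,len(L),"x",L[:,0].min().round(3),L[:,0].max().round(3),"z-slope angle",np.arctan(f[0]).round(3),"theta",(.32+np.arctan(f[0])).round(3),"y",L[:,1].mean().round(4))
    return im
if __name__=="__main__":
    s=bot.read_state(); print(s["time_s"],s["position"],s["force"],s["moment"])
    for n in("scene","top","wrist"): im=lev(n)
E
python3 lev.py
```

```text
12.9 [ 0.48031317 -0.00454162  0.14878574] [-0.99314206  1.59553478 10.32904552] [0.31104862 0.17357745 0.05112837]
scene 58 x 0.552 0.641 z-slope angle 0.157 theta 0.477 y 0.0011
top 58 x 0.591 0.641 z-slope angle 0.157 theta 0.477 y 0.0032
wrist 41 x 0.506 0.521 z-slope angle 0.165 theta 0.485 y -0.0041
```

Request:
move_arm:
  increments:
    - {"xyz": [0, 0, 1.5], "roll": 0, "grip": 0}
    - {"xyz": [0, 0, 0], "roll": 0, "grip": 0}
    - {"xyz": [0, 0, 0], "roll": 0, "grip": 0}
    - {"xyz": [0, 0, 0], "roll": 0, "grip": 0}
    - {"xyz": [0, 0, 0], "roll": 0, "grip": 0}

```text
time_s: 13.47
position: [0.4805, -0.0046, 0.1475]
tcp_rot: [[-0.999, -0.043, 0.005], [-0.043, 0.999, -0.0], [-0.005, -0.0, -1.0]]
force: [-0.8, 1.8, 11.2]
opening: 0.004
grasp_force: 5.6
```

```bash
python3 lev.py; python3 - <<'E'
from lev import *
im=lev("scene"); cv2.imwrite("pics/s5.png",cv2.resize(im[160:280,200:320,::-1],None,fx=5,fy=5,interpolation=cv2.INTER_CUBIC))
im=lev("top")
for i in range(3): bot.capture("top"); s=bot.read_state(); print(s["time_s"],np.round(s["position"],4),np.round(s["force"],1))
E
```

```text
13.4667 [ 0.48047677 -0.00456035  0.14746692] [-0.84872123  1.75191532 11.21410645] [0.31869772 0.17338129 0.00909697]
scene 60 x 0.553 0.641 z-slope angle 0.167 theta 0.487 y 0.0008
top 60 x 0.59 0.641 z-slope angle 0.142 theta 0.462 y 0.0029
wrist 39 x 0.507 0.519 z-slope angle 0.168 theta 0.488 y -0.0041
scene 61 x 0.554 0.639 z-slope angle 0.201 theta 0.521 y 0.0002
top 55 x 0.59 0.641 z-slope angle 0.116 theta 0.436 y 0.0031
13.7667 [ 0.4805 -0.0046  0.1475] [-1.2  1.4 11.8]
13.8167 [ 0.4805 -0.0046  0.1475] [-1.6  2.1  9.8]
13.8667 [ 0.4805 -0.0045  0.1475] [-1.2  2.1 11.5]
```

View pics/s5.png

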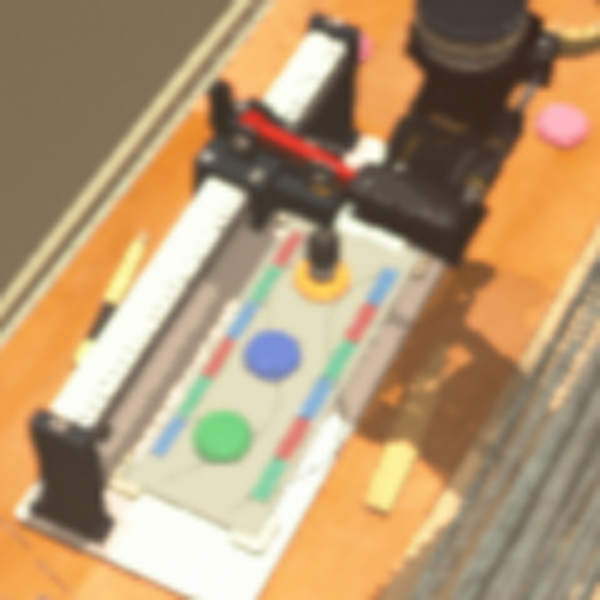

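The picture shows the foot bearing centred on amber at (321,272), with the lever down and the other jewels unmoved. The push is steady at about 11 N and the lever angle about 0.48 rad, so I'm handing in.

```bash
python3 -c "
from rig import bot
print(bot.hand_in())"
```

```text
the job is handed in; nothing more can be done
None
```

I slid the head until the foot stood over the amber jewel (within about 1 mm by measurement), pushed the paddle to about half cushion compression (lever about 0.48 rad, about 11 N at the paddle), and handed the job in still holding it there; no verdict came back.

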